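Hold a heat sink against a control unit's door for fastening

ROBOT

A 6-joint arm with a two-finger parallel gripper is mounted at the origin on the work surface. World frame = base frame: x ahead of the robot, y to its left, z up, the work surface at z = 0. Lengths are in mm, angles in rad, forces in N, time in s.
With the tool pointing down it reaches from about 350 to 975 mm from the base axis. Payload 7.1 kg.
Tool frame: the origin (TCP) lies at the centre of the arm's flange, where the gripper is bolted on; the fingertips stand 182 mm ahead of it and the grasp point (between the pads) lies 163 mm ahead of it; z points along the fingers, y is the line along which they close (so a half turn about z gives the same grasp; the last joint's range is limited). The gripper opens to 88 mm and grips with 3 to 60 N. Pads are 20 mm wide; open, the fingers measure 115 mm over their backs; the gripper's body (75 mm by 178 mm) begins 61 mm behind the grasp point.
Start: joints at [-1.259, 0.423, 1.63, -0, 1.089, -0.019], TCP at [203.017, -591.092, 404.675] pointing down, gripper open.
Joint ranges: [-3, 3], [-0.9, 2.11], [0.09, 2.58], [-1.31, 4.45], [0.11, 2.69], [-2.54, 2.54]. Speed limits (rad/s): [2.39, 2.39, 3.01, 3.14, 3.14, 3.14].

INTERFACE

Orientations are given as a rotation vector (axis times angle).
In Python, from workcell import readout, get_image, ctrl gives the robot as it stands.
- The arm moves only by the tool step_arm, never from a script. Its argument "targets" is a list that holds one entry, the list of rows, each a list of 7 numbers: the shift along the world's x, y, z as a fraction of full scale, then the turn, a rotation vector about the world's x, y, z as a fraction of full scale, then the opening, from 0 (shut) to 1 (fully open). In form: [[[dx, dy, dz, wx, wy, wz, claw], ...]]. A call has exactly 5 rows; each row shifts and turns the commanded pose from where the row before left it; what a row does not reach is not made up. Full scale, the value 1, is 0.05 m for a shift and 4 degrees for a turn. A row lasts 1/8 s, in which the tool goes at most 62.5 mm and 10.7 degrees, less where a joint would pass 70% of its speed; a pose out of reach is approached as far as the arm can. A call with a number of a shift or a turn outside -1 to 1 is refused whole. A call with a gripper value outside its range is refused whole. The fingers move at their own pace and stop on an object; the grip force is fixed at half the most. Time passes only in rows, so rows that do not move let the fingers close, or fill a call up. It gives the time, the measured TCP pose, the force, the opening and the grip force at its end, in the units of the state.
- readout.get_obs(): the state, without advancing time (a new reading comes with each control period).
- get_image(name): name is "scene" or "side" or "wrist"; returns a dict with "pixels" (384x512x3 uint8, red, green, blue), "intrinsics" (3x3 intrinsics, pixels), "extrinsics" (4x4, takes a point from world to camera coordinates). Camera axes: x right, y down, z forward; pixel columns grow to the right and rows downward; lengths in mm; the calibration is good to about 2 mm. A picture is of the moment at which its call begins. There is no depth.
- ctrl.close_job(): hands the job in; it is judged then, once.
The state is a dict: "t": time; "qpos": joint angles; "qvel": joint speeds; "joint_torque": joint torques, N m; "ee_pos": TCP position; "orientation": TCP orientation; "ft_force": force on the tool from outside, world axes, zero at the start; "moment": the same for the moment, N m; "width": finger opening in mm; "grasp_force": force on a finger pad.
Only numpy, scipy, OpenCV 4.12 (cv2) and the standard library are available. Lean on these libraries where they do the work, as an engineer would, in place of code of your own. Each camera call takes 0.05 s, during which the arm holds its last target. There are 200 camera calls.

TASK

Push the blue hinged door of the grey control-unit case fully shut so that it snaps into its catch. Then set the black finned heat sink, standing upright on the bench, with its flat back centred and flat on the door's sprung copper plate, and press it against the plate with a steady force of about 12 newtons (7 to 17 is fine; never ram it) as a third hand while someone drives the screws: keep it up for a few seconds and finish still holding and pressing, without letting go. Leave the other things on the bench where they are.

Things in the scene. Friction and masses are not known exactly. Their poses are not given: they have to be found in the camera images.
- case: grey steel control-unit case fixed to the bench, 150 deep x 210 wide x 86 high, open at the front. Origin: middle of the front opening, at bench height; the case lies behind it along its +x, so its front looks along -x; y to its left as seen looking along +x, z up. Its position and yaw vary.
- door (a joint): angle of the blue door, rad: 0 shut (hard stop), growing as it opens towards the case's -x; vertical hinge at its left (case y = +100 mm). Starts 0.5 to 0.9 open and stays where it is left. A spring ball catch near the free edge resists with about 6 N over the last 0.07 rad, then from about 0.03 rad snaps the door to 0 and keeps it there.
- door_hinge (a point): point on the door's vertical hinge line, 45 above the bench (case x = 0, y = +100)
- door_edge (a point): point on the door's outer face at its free edge, 45 above the bench. Panel 200 wide from hinge to free edge, 12 thick, from 6 to 84 above the bench; shut, it reaches from case y = +100 to -100 and its outer face is at case x = -12. Clear outer face for pushing: the last 60 mm to the free edge, beyond the copper plate.
- plate (a joint): how far the copper plate is pushed in towards the door, m: 0 free, up to 0.014 (bottomed). Springs give 1.5 N per mm with no preload: 12 N is 0.008.
- plate_face (a point): centre of the front face of the sprung copper plate on the door; moves with it. Plate 64 wide x 60 high x 4 thick, centre 45 above the bench, midway across the door; free, its face stands 18 mm proud of the door's outer face. Door shut and plate free: case x = -30, y = 0. Site axes: the case's when the door is shut (x into the door).
- heatsink: loose heat sink standing upright, 0.2 to 0.45 kg, 39 deep (x) x 92 wide (y) x 88 high. Origin: centre of its underside. Aluminium flange 5 thick, 92 wide, full height; its flat back is at x = +19.5. Before it a black fin block from x = -19.5 to 14.5, 56 wide, full height, to be gripped by its two sides (across y). Starts right or left of the case, back away from the robot within 0.6 rad.
- sink_back (a point): centre of the width of the heat sink's flat back face, 45 above its underside; axes of the heat sink (x out of the back face)
- bottle: white flux bottle with red cap, 44 diameter x 100 high, origin under its centre; stands on the side where the heat sink is not
- board: loose green circuit board 95 x 130, 20 high with its connectors, origin under its centre
- screwdriver: yellow-handled screwdriver lying on the bench, about 200 long
- spool: metal spool 56 diameter x 40 high, origin under its centre
- mug: blue mug 80 diameter x 90 high, origin under its centre
- meter: yellow multimeter lying flat, 150 x 75 x 35, origin under its centre
Mind the look-alikes: they are no part of the job. Of the things that look like the heatsink, the smallest one is meant.

How it is judged (in metres and radians):
On the way, in this order (a step that is already met when the one before it is completed fails the run):
1. the door is shut and seated on its catch (value of joint door below 0.02 rad), for 0.2 s.
2. the heat sink, held in the fingers, stands flat and centred on the copper plate and presses it with 7 to 17 N, steadily for 1.5 s (value of joint door below 0.02 rad and contact force between heatsink and case between 7 and 17 N and value of joint plate between 0.0035 and 0.0125 m and distance between sink_back and plate_face below 0.014 m and angle between the x axis of heatsink and the x axis of case, either way round below 0.07 rad and angle between heatsink's own z axis and vertical below 0.07 rad and height (world z) of heatsink below 0.01 m and contact force between the fingers and heatsink above 2 N), for 1.5 s.
At the end, for the whole second after the job is handed in: For the last second: door within 0.02 rad of shut; sink, pushed by the fingers (over 2 N), presses the plate with 7 to 17 N (in 3.5 to 12.5 mm); its back centred within 14 mm, parallel and upright within 4 degrees; underside within 10 mm of the bench; at rest (under 10 mm/s) (all of step 2 and linear speed of heatsink below 0.01 m/s); the arm keeps its last pose, push and grip.
It fails at once if the heat sink is rammed on the case (over 30 N) (contact force between heatsink and case above 30 N).
It fails at once if the heat sink is tipped over (angle between heatsink's own z axis and vertical above 0.6 rad).
It fails at once if another thing on the bench is moved by over 30 mm (distance of any of bottle, board, screwdriver, spool, mug, meter from where it was at the start of the episode above 0.03 m).
It also fails if it takes over 66 s, if anything falls off the work surface, if the arm or the gripper's body presses on something with over 40 N, if the wrist force passes 120 N, or if a joint passes its speed limit or range.

## Working session

There is one attempt and no reset: what is moved stays moved. The work goes in short steps, Python scripts to look and compute and a tool call to move; the robot and the scene stay as the last step left them, time stands still between calls to the robot, and variables do not carry over. Pictures are saved under pics/ and viewed, at most 10 in all, crops included, and the job is handed in when it is done.

Besides the shell and the picture viewer there is one more tool, called after "Request:" as name(argument=value, ...) on one line, values as JSON. step_arm: Moves the arm, as the interface text tells. Shift numbers are shares of 0.05 m and turn numbers shares of 4 degrees, none past 1 either way. Its arguments: {"type":"object","properties":{"targets":{"type":"array"}},"required":["targets"]}

```bash
mkdir -p pics; ls; cat > h.py <<'E'
import numpy as np, cv2
from workcell import readout, get_image, ctrl
def grab(n):
    d=get_image(n); d={k:np.array(v) for k,v in d.items()}; np.savez('last_%s.npz'%n,**d); return d
def load(n): return dict(np.load('last_%s.npz'%n))
def ray(d,u,v,z):
    K,E=d['intrinsics'],d['extrinsics']; R,t=E[:3,:3],E[:3,3]
    c=-R.T@t; r=R.T@np.linalg.solve(K,[u,v,1.]); return c+r*(z-c[2])/r[2]
def proj(d,p):
    q=d['intrinsics']@(d['extrinsics'][:3,:3]@np.array(p,float)+d['extrinsics'][:3,3]); return q[:2]/q[2]
E
python3 - <<'E'
from h import *
a=grab('scene');b=grab('side')
for n,d in(('scene',a),('side',b)):
    cv2.imwrite(f'pics/{n}0.png',cv2.resize(d['pixels'][:,:,::-1],(800,600),interpolation=cv2.INTER_CUBIC))
    E=d['extrinsics'];print(n,(-E[:3,:3].T@E[:3,3]).round(),E[2,:3].round(2))
E
```

```text
pics
scene [1661. -392.  874.] [-0.78  0.27 -0.56]
side [  275. -1430.   887.] [ 0.16  0.86 -0.49]
```

View pics/scene0.png

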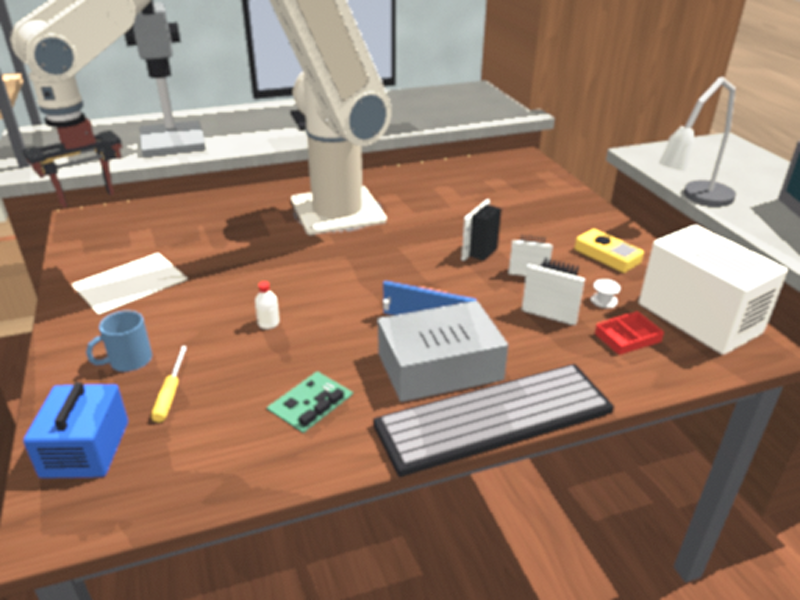

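View pics/side0.png

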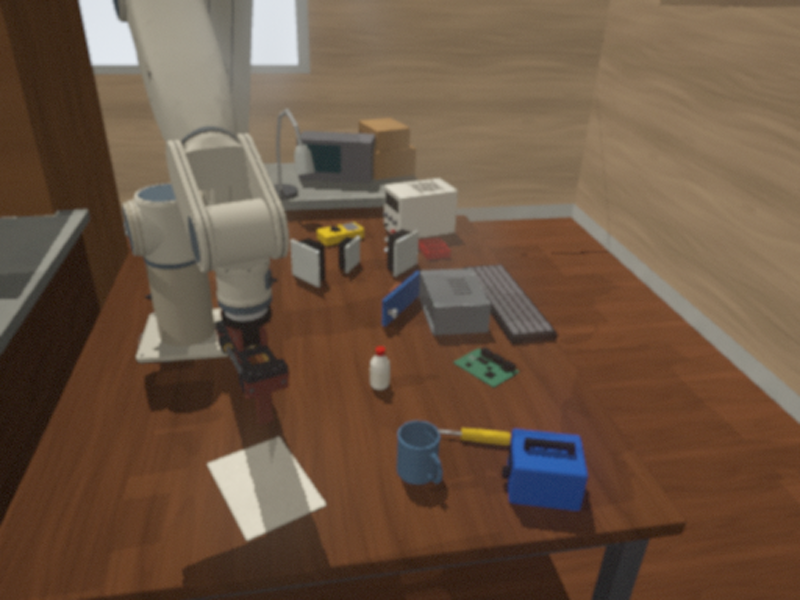

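The scene view shows the case at about (440,345) with its blue door ajar at (430,298) and the bottle at (267,305). There are three finned candidates, at (482,232), (531,258) and (553,290), and the middle one looks smallest. I'll take a closer crop.

```bash
python3 - <<'E'
from h import *
a=load('scene')['pixels'];b=load('side')['pixels']
A=cv2.resize(a[115:260,230:390],(800,725)[:2],interpolation=cv2.INTER_CUBIC)[:, :]
A=cv2.resize(a[120:270,230:390],None,fx=4,fy=4,interpolation=cv2.INTER_CUBIC)
cv2.imwrite('pics/c1.png',A[:,:,::-1])
B=cv2.resize(b[135:235,170:330],None,fx=5,fy=5,interpolation=cv2.INTER_CUBIC)
cv2.imwrite('pics/c2.png',B[:,:,::-1])
E
```

```text
(no output)
```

View pics/c1.png

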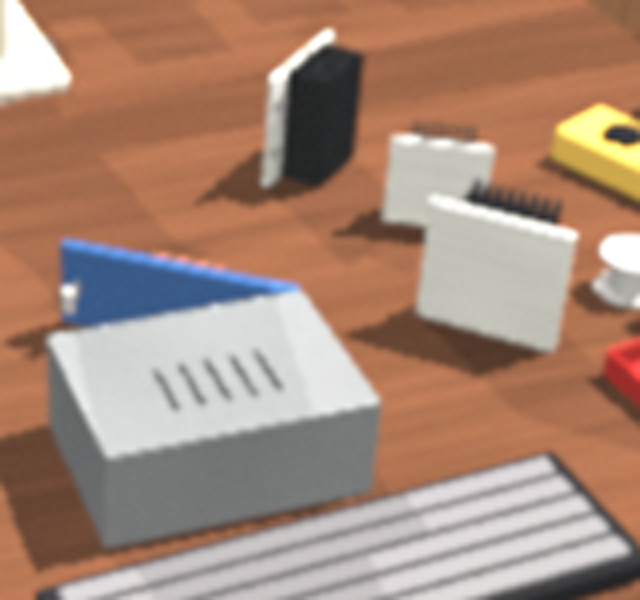

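View pics/c2.png

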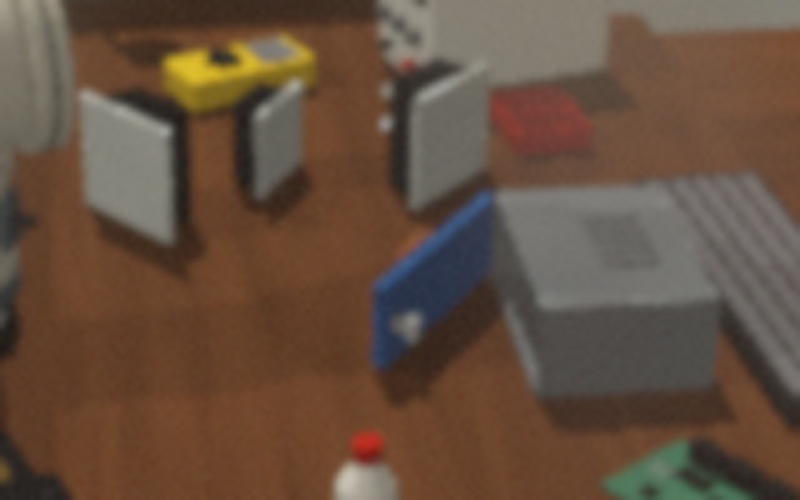

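The crops show three sinks. In c1 the middle one's white back has top corners at (392,132) and (494,145). In c2 the same corners are at (258,108) and (302,80). The case top corners in c1 are (48,340), (300,290), (380,403) and (108,458). Next I'll compute positions and sizes.

```bash
python3 - <<'E'
from h import *
a=load('scene');b=load('side')
A=lambda u,v:(230+(u+.5)/4-.5,120+(v+.5)/4-.5); B=lambda u,v:(170+(u+.5)/5-.5,135+(v+.5)/5-.5)
def tri(p,q):
    M=[d['intrinsics']@d['extrinsics'][:3] for d in(a,b)]
    x=cv2.triangulatePoints(M[0],M[1],np.array(A(*p)).reshape(2,1),np.array(B(*q)).reshape(2,1))[:,0];return (x[:3]/x[3])
print('case top @86 scene'); 
P=[ray(a,*A(*p),86) for p in((48,338),(300,288),(380,403),(108,458))]
for p in P: print(p.round())
print([np.linalg.norm(P[i]-P[(i+1)%4]).round() for i in range(4)])
for i in range(4): d=P[(i+1)%4]-P[i];print('dir',np.degrees(np.arctan2(d[1],d[0])).round(1))
Q=[ray(b,*B(*p),86) for p in((495,192),(660,180),(720,297),(542,307))]
print('side');[print(p.round()) for p in Q]
print('tri small TL,TR',tri((392,132),(258,108)).round(),tri((494,145),(302,80)).round(),'BL',tri((383,220),(255,200)).round())
print('big TL TR BL',tri((430,197),(413,97)).round(),tri((577,235),(487,65)).round(),tri((418,312),(412,210)).round())
print('third',tri((270,72),(172,130)).round(),tri((333,32),(82,92)).round())
print('door edge top',tri((63,240),(375,290)).round(), ray(a,*A(63,240),84).round(),ray(b,*B(375,290),84).round())
E
```

```text
case top @86 scene
[636. -80.  86.]
[636. 130.  86.]
[789. 124.  86.]
[784. -83.  86.]
[np.float64(210.0), np.float64(153.0), np.float64(207.0), np.float64(148.0)]
dir 90.0
dir -2.1
dir -91.5
dir 178.9
side
[640. 128.  86.]
[794. 134.  86.]
[784. -81.  86.]
[635. -79.  86.]
tri small TL,TR [447. 306.  96.] [497. 382.  93.] BL [442. 309.  -3.]
big TL TR BL [589. 267. 118.] [677. 352. 114.] [591. 268.  -0.]
third [358. 222. 122.] [282. 323. 115.]
door edge top [507. -27.  83.] [507. -26.  84.] [506. -31.  84.]
```

```bash
python3 - <<'E'
from h import *
from scipy.spatial.transform import Rotation as R
a=load('scene');b=load('side')
A=lambda u,v:(230+(u+.5)/4-.5,120+(v+.5)/4-.5); B=lambda u,v:(170+(u+.5)/5-.5,135+(v+.5)/5-.5)
o=readout.get_obs();print(o)
print(R.from_rotvec(o['orientation']).as_matrix().round(3))
print('sink TL,TR @88', [ray(d,*p,88).round() for d,p in((a,A(392,134)),(a,A(494,147)),(b,B(256,110)),(b,B(302,82)))])
for d in(a,b):
    h=cv2.cvtColor(d['pixels'],cv2.COLOR_RGB2HSV)
    m=((h[...,0]<6)|(h[...,0]>174))&(h[...,1]>200)&(h[...,2]>100)
    n,l,s,c=cv2.connectedComponentsWithStats(m.astype(np.uint8))
    print([(s[i,4],c[i].round(),ray(d,*c[i],95).round()) for i in range(1,n) if s[i,4]>20])
E
```

```text
{'t': 0.1, 'qpos': array([-1.25900016e+00,  4.23759065e-01,  1.63059244e+00, -5.97121612e-06,
        1.08859521e+00, -1.89928779e-02]), 'qvel': array([ 0.00132676, -0.0022165 , -0.00352409,  0.00063072, -0.00149498,
        0.00104156]), 'joint_torque': array([-1.31409077e-03, -5.45616603e+01, -2.74325985e+01,  6.44627027e-02,
        1.88908051e-02, -4.70894884e-05]), 'ee_pos': array([ 202.94595504, -590.87323554,  403.99090869]), 'orientation': array([-3.09739957e+00, -5.17020333e-01,  3.18362579e-04]), 'ft_force': array([-0.24773242,  0.2777688 ,  0.09989443]), 'moment': array([-0.03367845, -0.04253176, -0.03215991]), 'grasp_force': 0.0, 'width': 87.96082201827869}
[[ 0.946  0.325 -0.   ]
 [ 0.325 -0.946  0.001]
 [ 0.    -0.001 -1.   ]]
sink TL,TR @88 [array([440., 310.,  88.]), array([490., 386.,  88.]), array([446., 323.,  88.]), array([498., 385.,  88.])]
[]
[]
```

Request:
step_arm(targets=[[[0.42,0.94,0,0,0,-0.95,0],[0.42,0.94,0,0,0,-0.95,0],[0.42,0.94,0,0,0,-0.95,0],[0.42,0.94,0,0,0,-0.95,0],[0.42,0.94,0,0,0,-0.95,0]]])

```text
t: 0.72
ee_pos: [308.3, -354.5, 404.5]
orientation: [-3.141, 0.005, 0.0]
ft_force: [0.7, -0.6, 0.3]
width: 41.2
grasp_force: 0.0
```

Request:
step_arm(targets=[[[0.42,0.94,0,0,0,0,0],[0.42,0.94,0,0,0,0,0],[0.42,0.94,0,0,0,0,0],[0.42,0.94,0,0,0,0,0],[0.42,0.94,0,0,0,0,0]]])

```text
t: 1.35
ee_pos: [413.3, -119.5, 404.7]
orientation: [3.142, -0.001, 0.0]
ft_force: [0.6, -0.3, -0.2]
width: 0.4
grasp_force: 0.0
```

```bash
python3 - <<'E'
from h import *
a=load('scene');b=load('side')
print('bottle base',ray(a,171,208,0).round(),ray(b,243,249,0).round())
E
```

```text
bottle base [ 470. -276.    0.] [ 462. -291.    0.]
```

Request:
step_arm(targets=[[[0.44,0.96,0,0,0,0,0],[0.44,0.96,0,0,0,0,0],[0.44,0.96,0,0,0,0,0],[0,0,-0.9,0,0,0,0],[0,0,-0.9,0,0,0,0]]])

```text
t: 1.98
ee_pos: [479.2, 23.9, 313.9]
orientation: [-3.142, -0.002, -0.002]
ft_force: [0.3, -0.0, -0.9]
width: 0.6
grasp_force: 0.0
```

Request:
step_arm(targets=[[[0,0,-0.9,0,0,0,0],[0,0,-0.9,0,0,0,0],[0,0,0,0,0,0,0],[0.3,-0.2,0,0,0,0,0],[0.3,-0.2,0,0,0,0,0]]])

```text
t: 2.6
ee_pos: [511.1, 2.2, 226.8]
orientation: [3.141, -0.001, 0.006]
ft_force: [-0.6, -0.3, 0.1]
width: 0.6
grasp_force: 0.3
```

Request:
step_arm(targets=[[[0.22,-0.15,0,0,0,0,0],[0.22,-0.15,0,0,0,0,0],[0.22,-0.14,0,0,0,0,0],[0.24,-0.12,0,0,0,0,0],[0.24,-0.12,0,0,0,0,0]]])

```text
t: 3.22
ee_pos: [566.8, -31.4, 224.6]
orientation: [-3.142, 0.001, 0.0]
ft_force: [0.5, 0.5, -0.3]
width: 0.6
grasp_force: 0.3
```

Request:
step_arm(targets=[[[0.22,-0.1,0,0,0,0,0],[0.2,-0.08,0,0,0,0,0],[0.16,-0.06,0,0,0,0,0],[0.12,-0.04,0,0,0,0,0],[0.12,-0.04,0,0,0,0,0]]])

```text
t: 3.85
ee_pos: [604.9, -46.2, 223.8]
orientation: [-3.14, 0.001, 0.012]
ft_force: [-6.9, 5.2, 0.3]
width: 0.6
grasp_force: 2.8
```

Request:
step_arm(targets=[[[0.06,0,0,0,0,0,0],[0.06,0,0,0,0,0,0],[0.06,0,0,0,0,0,0],[0.06,0,0,0,0,0,0],[0,0,0,0,0,0,0]]])

```text
t: 4.47
ee_pos: [613.0, -47.1, 224.0]
orientation: [-3.14, 0.002, 0.031]
ft_force: [-32.1, -0.6, 25.7]
width: 0.2
grasp_force: 16.1
```

Request:
step_arm(targets=[[[-0.2,0,0,0,0,0,0],[-0.8,0.2,0,0,0,0,0],[-0.8,0.4,0.6,0,0,-0.5,1],[-0.3,0.8,1,0,0,-1,1],[0,1,1,0,0,-1,1]]])

```text
t: 5.1
ee_pos: [514.1, 65.7, 347.9]
orientation: [3.129, -0.281, 0.001]
ft_force: [0.9, 0.3, -0.1]
width: 27.3
grasp_force: 0.0
```

Request:
step_arm(targets=[[[-0.2,1,0.6,0,0,-1,1],[-0.2,1,0,0,0,-1,1],[0,0.8,0,0,0,-1,1],[0,0,0,0,0,-1,1],[0,0,0,0,0,-0.8,1]]])

```text
t: 5.72
ee_pos: [495.1, 206.0, 376.8]
orientation: [-3.039, 0.793, -0.003]
ft_force: [0.6, 0.9, 0.2]
width: 76.8
grasp_force: 0.0
```

```bash
python3 - <<'E'
from h import *
w=grab('wrist');a=grab('scene');b=grab('side');o=readout.get_obs();print(o['ee_pos'],o['orientation'],o['ft_force'],o['moment'])
E=w['extrinsics'];print((-E[:3,:3].T@E[:3,3]).round(),E[:3,:3].round(2))
x=cv2.resize(w['pixels'],None,fx=.9,fy=.9)
y=cv2.resize(a['pixels'][130:270,220:390],None,fx=2,fy=2);z=cv2.resize(b['pixels'][135:235,190:330],None,fx=2.4,fy=2.4)
c=np.zeros((590,800,3),np.uint8);c[:345,:460]=x[:345,:460];c[310:590,460:800]=y;c[346:586,:336]=z
cv2.imwrite('pics/m1.png',c[:,:,::-1])
E
```

```text
[495.1052651  205.28808786 376.66274508] [-3.03960773e+00  7.91162408e-01 -1.84303476e-03] [-0.60439181  0.24765669  0.58027711] [0.11048078 0.02725133 0.04671155]
[559. 170. 356.] [[-0.49 -0.87 -0.  ]
 [-0.84  0.47  0.27]
 [-0.23  0.13 -0.96]]
```

View pics/m1.png

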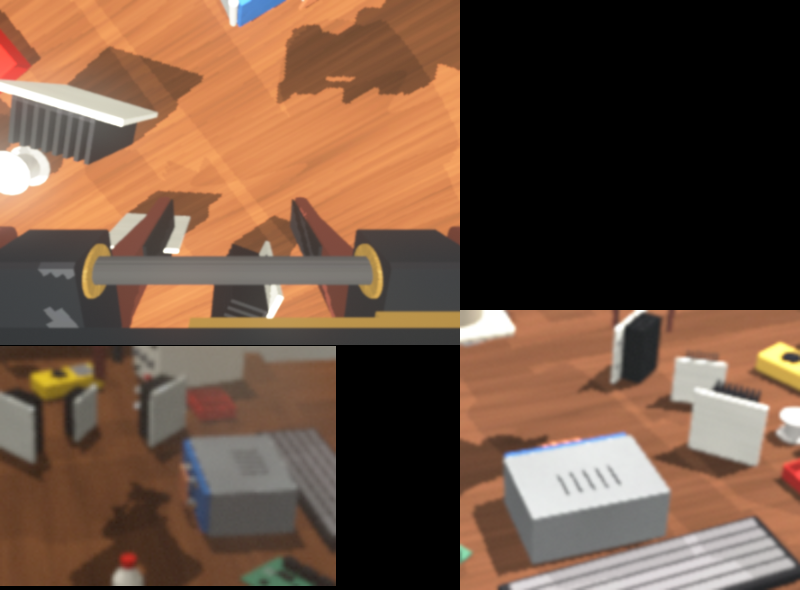

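The door is shut flush in both views, and the small sink stands at the left of the wrist view. Moving over it.

Request:
step_arm(targets=[[[-0.22,0.78,0,0,0,-0.5,1],[-0.22,0.78,0,0,0,-0.5,1],[-0.22,0.78,0,0,0,0,1],[-0.22,0.78,0,0,0,0,1],[0,0,0,0,0,0,1]]])

```text
t: 6.5
ee_pos: [477.3, 305.7, 370.7]
orientation: [-2.973, 0.765, 0.088]
ft_force: [1.1, 0.2, -0.2]
width: 87.7
grasp_force: 0.0
```

```bash
python3 - <<'E'
from h import *
w=grab('wrist');o=readout.get_obs();print(o['ee_pos'],o['orientation'])
cv2.imwrite('pics/w2.png',cv2.resize(w['pixels'][:,:,::-1],(800,600),interpolation=cv2.INTER_CUBIC))
E
```

```text
[477.33486942 304.9477694  370.67106198] [-2.97343368  0.76592411  0.08762489]
```

View pics/w2.png

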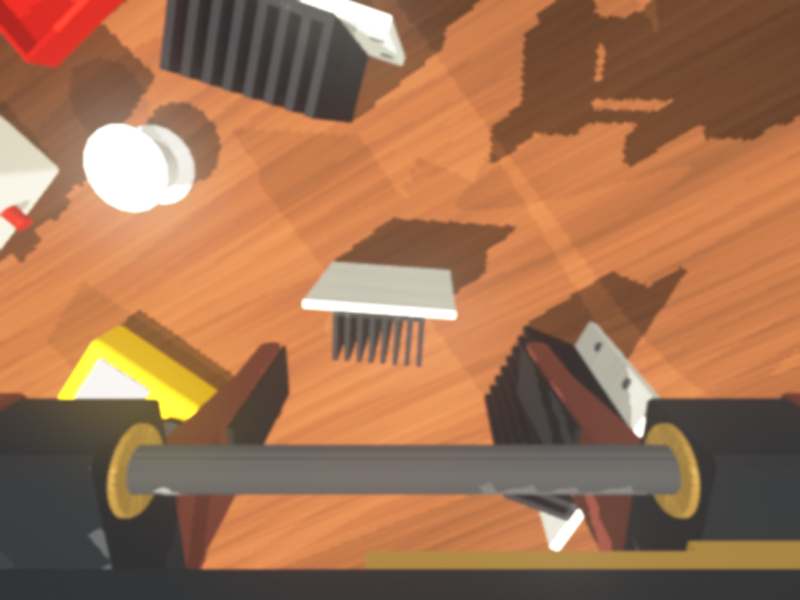

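The target's top back edge runs (303,303)–(456,314) with its fins below. The tool also fell short of its goal, so I'll check the joints.

```bash
python3 - <<'E'
from h import *
from scipy.spatial.transform import Rotation as R
w=load('wrist');o=readout.get_obs();print(o['qpos'].round(3),o['qvel'].round(3),o['ft_force']);print(R.from_rotvec(o['orientation']).as_matrix().round(3))
f=lambda u,v:((u+.5)*.64-.5,(v+.5)*.64-.5)
# rear edge of top of flange (x=14.5), front fins
for p in((303,303),(456,315),(334,262),(450,270)): print(ray(w,*f(*p),88).round(1))
p=[ray(w,*f(*q),88)[:2] for q in((302,302),(457,316))];print('flange fin-side? edge',np.linalg.norm(p[0]-p[1]))
for q in((304,298),(456,310),(335,362),(421,365)):print(q,ray(w,*f(*q),88).round(1))
E
```

```text
[0.527 0.379 1.792 0.109 0.965 2.54 ] [-0.019 -0.009  0.011 -0.01   0.003  0.001] [-0.4807651   0.15232688 -1.53552221]
[[ 0.874 -0.484 -0.038]
 [-0.48  -0.873  0.082]
 [-0.073 -0.053 -0.996]]
[491.6 383.2  88. ]
[442.1 305.8  88. ]
[504.4 353.2  88. ]
[468.6 296.3  88. ]
flange fin-side? edge 93.17185218512208
(304, 298) [494. 381.  88.]
(456, 310) [445.  304.3  88. ]
(335, 362) [448.9 386.9  88. ]
(421, 365) [422.3 340.   88. ]
```

Joint 6 is at its limit, so I'll use the half-turned grasp. That means turning about +z by roughly 176° while correcting the tilt.

Request:
step_arm(targets=[[[0,0,0,-0.2,-0.1,0.9,1],[-0.1,0.2,0,-0.23,-0.11,0.9,1],[-0.1,0.2,0,-0.25,-0.11,0.9,1],[-0.1,0.2,0,-0.25,-0.12,0.9,1],[-0.1,0.2,0,-0.25,-0.12,0.9,1]]])

```text
t: 7.18
ee_pos: [457.1, 345.0, 370.9]
orientation: [3.117, -0.294, -0.014]
ft_force: [-0.6, 0.1, 0.7]
width: 87.7
grasp_force: 0.0
```

Request:
step_arm(targets=[[[0,0,0,0,0,1,1],[0,0,0,0,0,1,1],[0,0,0,0,0,1,1],[0,0,0,0,0,1,1],[0,0,0,0,0,1,1]]])

```text
t: 7.8
ee_pos: [457.3, 344.7, 370.9]
orientation: [3.12, 0.252, -0.011]
ft_force: [0.1, 0.4, 0.2]
width: 88.0
grasp_force: 0.0
```

Request:
step_arm(targets=[[[0,0,0,0,0,1,1],[0,0,0,0,0,1,1],[0,0,0,0,0,1,1],[0,0,0,0,0,1,1],[0,0,0,0,0,1,1]]])

```text
t: 8.43
ee_pos: [457.3, 344.7, 370.9]
orientation: [3.027, 0.79, -0.009]
ft_force: [0.0, 0.2, 0.5]
width: 87.7
grasp_force: 0.0
```

Request:
step_arm(targets=[[[0,0,0,0,0,1,1],[0,0,0,0,0,1,1],[0,0,0,0,0,1,1],[0,0,0,0,0,1,1],[0,0,0,0,0,1,1]]])

```text
t: 9.05
ee_pos: [457.3, 344.7, 370.9]
orientation: [2.844, 1.303, -0.005]
ft_force: [0.6, -0.4, -0.4]
width: 88.3
grasp_force: 0.0
```

Request:
step_arm(targets=[[[0,0,0,0,0,1,1],[0,0,0,0,0,1,1],[0,0,0,0,0,1,1],[0,0,0,0,0,1,1],[0,0,0,0,0,1,1]]])

```text
t: 9.68
ee_pos: [457.3, 344.7, 370.9]
orientation: [2.574, 1.777, -0.002]
ft_force: [0.2, 0.7, -0.3]
width: 87.8
grasp_force: 0.0
```

Request:
step_arm(targets=[[[0,0,0,0,0,1,1],[0,0,0,0,0,1,1],[0,0,0,0,0,1,1],[0,0,0,0,0,1,1],[0,0,0,0,0,1,1]]])

```text
t: 10.3
ee_pos: [457.3, 344.7, 370.9]
orientation: [2.226, 2.197, 0.002]
ft_force: [0.3, 0.1, -0.1]
width: 88.1
grasp_force: 0.0
```

Request:
step_arm(targets=[[[0,0,0,0,0,1,1],[0,0,0,0,0,1,1],[0,0,0,0,0,1,1],[0,0,0,0,0,1,1],[0,0,0,0,0,1,1]]])

```text
t: 10.92
ee_pos: [457.3, 344.7, 370.9]
orientation: [1.811, 2.551, 0.005]
ft_force: [-0.4, 0.1, -0.8]
width: 87.6
grasp_force: 0.0
```

Request:
step_arm(targets=[[[0,0,0,0,0,1,1],[0,0,0,0,0,1,1],[0,0,0,0,0,1,1],[0,0,0,0,0,1,1],[0,0,0,0,0,1,1]]])

```text
t: 11.55
ee_pos: [457.2, 344.7, 370.9]
orientation: [1.341, 2.827, 0.008]
ft_force: [0.5, -0.9, 0.5]
width: 88.3
grasp_force: 0.0
```

```bash
cat > st.py <<'E'
from h import *
from scipy.spatial.transform import Rotation as R
o=readout.get_obs();M=R.from_rotvec(o['orientation']).as_matrix()
print('t',o['t'],o['ee_pos'].round(1),'yaw',np.degrees(np.arctan2(M[1,0],M[0,0])).round(2),'z',M[:,2].round(4),'corr deg',np.degrees(np.cross(M[:,2],[0,0,-1])).round(2),o['qpos'].round(2),'F',o['ft_force'].round(1),'M',o['moment'].round(2),o['width'],o['grasp_force'])
E
python3 st.py
```

```text
t 11.55 [457.2 344.7 370.9] yaw 129.25 z [ 1.360e-02 -6.000e-04 -9.999e-01] corr deg [0.04 0.78 0.  ] [ 0.63  0.39  1.78 -0.01  0.97 -0.05] F [ 0.5 -0.9  0.5] M [ 0.01 -0.11  0.01] 88.27368985416801 0.0
```

Request:
step_arm(targets=[[[-0.03,0.04,0,0,0.04,0.9,1],[-0.03,0.04,0,0,0.04,0.9,1],[-0.03,0.04,0,0,0.04,0.9,1],[-0.02,0.04,-0.6,0,0.04,0.9,1],[-0.02,0.04,-0.4,0,0.04,0.9,1]]])

```text
t: 12.18
ee_pos: [450.6, 354.6, 320.1]
orientation: [-0.886, -3.013, -0.001]
ft_force: [-0.0, -0.1, -0.4]
width: 88.0
grasp_force: 0.0
```

```bash
python3 st.py;python3 - <<'E'
from h import *
w=grab('wrist')
cv2.imwrite('pics/w3.png',cv2.resize(w['pixels'][:,:,::-1],(800,600),interpolation=cv2.INTER_CUBIC))
E
```

```text
t 12.175 [450.6 354.6 320.1] yaw 147.24 z [-0.001   0.0012 -1.    ] corr deg [-0.07 -0.06 -0.  ] [ 0.65  0.46  1.8   0.    0.88 -0.35] F [-0.  -0.1 -0.4] M [-0.01 -0.12 -0.  ] 88.0153779134469 0.0
```

View pics/w3.png

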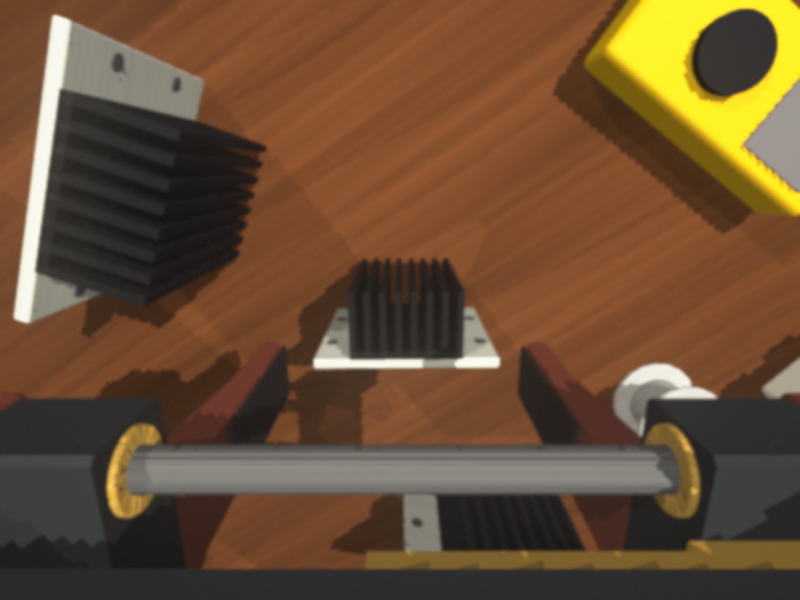

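The sink is centred between the fingers. Its flange top edge runs (315,365)–(499,365), parallel to the closing line, and the fins run (349,357)–(463,357). One check of position before going down.

```bash
python3 - <<'E'
from h import *
w=load('wrist');f=lambda u,v:((u+.5)*.64-.5,(v+.5)*.64-.5)
P=[ray(w,*f(*q),88) for q in((315,367),(499,367),(349,357),(463,357))]
for p in P: print(p.round(1))
print((P[0]+P[1])/2,np.linalg.norm(P[0]-P[1]),np.linalg.norm(P[2]-P[3]),(P[2]+P[3])/2)
E
```

```text
[444.2 306.2  88. ]
[493.4 383.   88. ]
[448.9 323.4  88. ]
[479.2 370.7  88. ]
[468.80991649 344.59235952  88.        ] 91.19522416024932 56.14929963777552 [464.05240956 347.05474311  88.        ]
```

Request:
step_arm(targets=[[[0,0.02,-0.6,0,0,0,1],[0,0.01,-0.6,0,0,0,1],[0,0,-0.5,0,0,0,1],[0,0,-0.24,0,0,0,1],[0,0,0,0,0,0,0.5]]])

```text
t: 12.85
ee_pos: [450.9, 355.8, 223.7]
orientation: [-0.891, -3.01, -0.001]
ft_force: [-0.7, -0.3, 0.4]
width: 81.0
grasp_force: 0.0
```

Request:
step_arm(targets=[[[0,0,0,0,0,0,0.3],[0,0,0,0,0,0,0.3],[0,0,0,0,0,0,0.3],[0,0,0,0,0,0,0.3],[0,0,0,0,0,0,0.3]]])

```text
t: 13.48
ee_pos: [451.3, 355.8, 224.8]
orientation: [-0.892, -3.011, -0.004]
ft_force: [-0.7, -0.3, 6.1]
width: 55.9
grasp_force: 30.0
```

Request:
step_arm(targets=[[[0,0,0.3,0,0,0,0.3],[0,0,0.7,0,0,0,0.3],[0,0,0.9,0,0,0,0.3],[0,0,0.9,0,0,0,0.3],[0.2,-0.5,0,0,0,0.8,0.3]]])

```text
t: 14.1
ee_pos: [461.6, 331.9, 368.6]
orientation: [0.803, 3.034, 0.012]
ft_force: [0.7, -0.3, -3.9]
width: 55.9
grasp_force: 29.9
```

Request:
step_arm(targets=[[[0.26,-0.85,0,0,0,0.9,0.3],[0.26,-0.85,0,0,0,0.9,0.3],[0.26,-0.85,0,0,0,0.9,0.3],[0.26,-0.85,0,0,0,0.9,0.3],[0.26,-0.85,0,0,0,0.9,0.3]]])

```text
t: 14.72
ee_pos: [526.0, 116.7, 364.5]
orientation: [-0.32, -3.124, -0.002]
ft_force: [0.3, -0.0, -2.8]
width: 55.7
grasp_force: 29.9
```

Request:
step_arm(targets=[[[0.24,-0.8,0,0,0,0.9,0.3],[0.1,-0.5,0,0,0,0.9,0.3],[0,-0.2,0,0,0,0.8,0.3],[0,0,0,0,0,0,0.3],[0,0,0,0,0,0,0.3]]])

```text
t: 15.35
ee_pos: [542.9, 43.5, 364.2]
orientation: [-0.04, -3.139, -0.002]
ft_force: [-0.3, 0.7, -2.8]
width: 56.3
grasp_force: 29.9
```

```bash
python3 st.py;python3 - <<'E'
from h import *
w=grab('wrist');a=grab('scene');b=grab('side')
y=cv2.resize(a['pixels'][120:270,220:370],None,fx=2.66,fy=2.66,interpolation=cv2.INTER_CUBIC)[:399,:399];z=cv2.resize(b['pixels'][110:230,200:320],None,fx=3.325,fy=3.325,interpolation=cv2.INTER_CUBIC)[:399,:399]
c=np.hstack([y,z]);print(c.shape)
cv2.imwrite('pics/m4.png',c[:,:,::-1])
E
```

```text
t 15.35 [542.9  43.5 364.2] yaw 178.53 z [-0.0019  0.0012 -1.    ] corr deg [-0.07 -0.11 -0.  ] [ 0.06  0.36  1.84  0.    0.94 -1.49] F [-0.3  0.7 -2.8] M [ 0.03 -0.06  0.01] 56.25993224781597 29.94436025619507
(399, 798, 3)
```

View pics/m4.png

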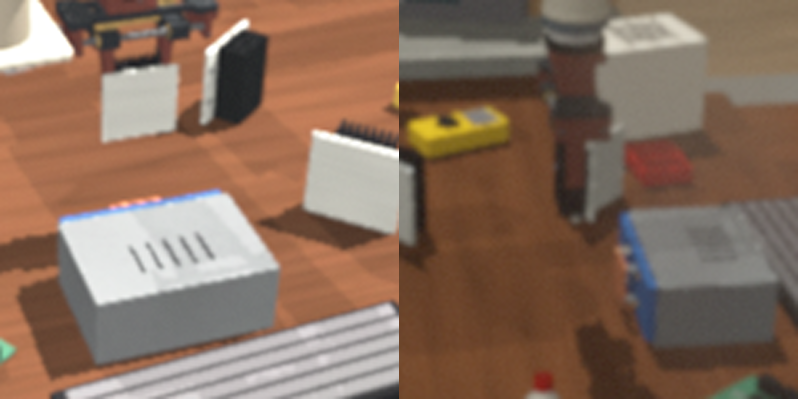

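The sink hangs upright in the fingers, with its back facing the case. The door is shut, with the blue strip at (60,215)–(220,190) and the copper plate top at about (135,204) in the left crop. I'll refine the case pose from these.

```bash
python3 - <<'E'
from h import *
a=load('scene');b=load('side')
A=lambda u,v:(220+(u+.5)/2.66-.5,120+(v+.5)/2.66-.5)
h=cv2.cvtColor(a['pixels'],cv2.COLOR_RGB2HSV)
m=(h[...,0]>100)&(h[...,0]<125)&(h[...,1]>110)&(h[...,2]>80); m[:185]=0;m[212:]=0;m[:,:235]=0;m[:,310:]=0
vv,uu=np.nonzero(m)
top=[(u,vv[uu==u].min()-.5) for u in sorted(set(uu))];print(top[0],top[-1],len(top))
P=np.array([ray(a,u,v,84)[:2] for u,v in top]);
k=np.polyfit(P[2:-2,1],P[2:-2,0],1);print('outer face x=%.4f*y+%.1f'%tuple(k),'yends',P[0],P[-1])
# copper
c=((h[...,0]<14)|(h[...,0]>175))&(h[...,1]>60)&(h[...,2]>215); c[:190]=0;c[205:]=0;c[:,:240]=0;c[:,:][:,300:]=0
vv,uu=np.nonzero(c);print(sorted(set(uu)),sorted(set(vv)))
print('copper', [ray(a,u,v,75).round() for u,v in (A(110,208),A(160,200),A(110,203),A(160,198))])
h2=h[192:202,255:285];print(a['pixels'][193:201,268].tolist())
g=cv2.cvtColor(a['pixels'],cv2.COLOR_RGB2GRAY)
B=lambda u,v:(200+(u-399+.5)/3.325-.5,110+(v+.5)/3.325-.5)
print('side lid',[ray(b,*B(*p),86).round() for p in((628,215),(655,288),(772,277))])
E
```

```text
Traceback (most recent call last):
IndexError: list index out of range
```

```bash
python3 - <<'E'
from h import *
a=load('scene');p=a['pixels'];h=cv2.cvtColor(p,cv2.COLOR_RGB2HSV)
for u in (255,270,290): print(u,[(v,p[v,u].tolist()) for v in range(190,204)])
m=(p[...,2].astype(int)-p[...,0]>35); m[:185]=0;m[212:]=0;m[:,:235]=0;m[:,310:]=0
vv,uu=np.nonzero(m);print(m.sum(),uu.min(),uu.max())
cols=[u for u in range(uu.min(),uu.max()+1) if (uu==u).any()]
P=np.array([ray(a,u,vv[uu==u].min()-.5,84)[:2] for u in cols])
k=np.polyfit(P[3:-3,1],P[3:-3,0],1);print('outer x=%.4f*y+%.1f'%tuple(k),P[0],P[-1])
c=(p[...,0].astype(int)-p[...,2]>50)&(p[...,0]>200);c[:190]=0;c[203:]=0;c[:,:240]=0;c[:,300:]=0
vv,uu=np.nonzero(c);print(len(vv) and (uu.min(),uu.max(),vv.min(),vv.max()))
if len(vv):
  for u in (uu.min(),uu.max()): print('copper',u,ray(a,u,vv[uu==u].min()-.5,75).round(1))
E
```

```text
255 [(190, [159, 104, 74]), (191, [159, 105, 75]), (192, [159, 105, 75]), (193, [156, 103, 74]), (194, [153, 99, 71]), (195, [156, 103, 74]), (196, [161, 105, 74]), (197, [167, 107, 74]), (198, [167, 115, 97]), (199, [150, 137, 168]), (200, [142, 174, 233]), (201, [187, 215, 243]), (202, [223, 229, 235]), (203, [227, 228, 228])]
270 [(190, [163, 107, 76]), (191, [160, 105, 75]), (192, [161, 105, 75]), (193, [162, 106, 75]), (194, [181, 115, 82]), (195, [220, 139, 106]), (196, [200, 145, 156]), (197, [148, 165, 229]), (198, [151, 191, 239]), (199, [192, 209, 227]), (200, [214, 219, 219]), (201, [223, 225, 223]), (202, [227, 229, 228]), (203, [229, 231, 230])]
290 [(190, [166, 108, 77]), (191, [170, 109, 78]), (192, [166, 120, 124]), (193, [143, 151, 211]), (194, [136, 174, 235]), (195, [181, 200, 228]), (196, [213, 219, 221]), (197, [218, 220, 219]), (198, [217, 220, 219]), (199, [217, 220, 219]), (200, [217, 220, 219]), (201, [216, 219, 219]), (202, [215, 218, 218]), (203, [216, 218, 218])]
137 243 302
outer x=0.0300*y+623.2 [621.81340655 -71.1624869 ] [630.2673406  123.51180234]
(np.int64(261), np.int64(280), np.int64(193), np.int64(197))
copper 261 [602.5  -5.3  75. ]
copper 280 [606.3  57.9  75. ]
```

Request:
step_arm(targets=[[[0.07,-0.17,-0.5,0,0,0,0.3],[0.07,-0.17,-0.8,0,0,0,0.3],[0,0,-0.8,0,0,0,0.3],[0,0,-0.5,0,0,0,0.3],[0,0,-0.1,0,0,0,0.3]]])

```text
t: 16.12
ee_pos: [549.5, 26.5, 227.4]
orientation: [-0.038, -3.136, -0.002]
ft_force: [0.2, -0.6, -2.7]
width: 56.0
grasp_force: 29.9
```

Request:
step_arm(targets=[[[0.1,0,0,0,0,0,0.3],[0.15,0,0,0,0,0,0.3],[0.1,0,0,0,0,0,0.3],[0.04,0,0,0,0,0,0.3],[0,0,0,0,0,0,0.3]]])

```text
t: 16.75
ee_pos: [569.7, 26.1, 229.2]
orientation: [-0.039, -3.14, -0.002]
ft_force: [-0.3, -0.5, -3.7]
width: 55.8
grasp_force: 29.9
```

```bash
python3 st.py
```

```text
t 16.75 [569.7  26.1 229.2] yaw 178.58 z [-0.0015  0.0011 -1.    ] corr deg [-0.06 -0.09 -0.  ] [ 0.02  0.6   1.84  0.    0.7  -1.52] F [-0.3 -0.5 -3.7] M [ 0.03 -0.12 -0.04] 55.825305412473895 29.944348633289337
```

Request:
step_arm(targets=[[[0.06,0,-0.03,0,0,0,0.3],[0.06,0,0,0,0,0,0.3],[0.06,0,0,0,0,0,0.3],[0.06,0,0,0,0,0,0.3],[0,0,0,0,0,0,0.3]]])

```text
t: 17.38
ee_pos: [581.8, 26.1, 227.4]
orientation: [-0.039, -3.14, -0.002]
ft_force: [-0.5, 0.6, -2.9]
width: 56.0
grasp_force: 29.9
```

Request:
step_arm(targets=[[[0.04,0,0,0,0,0,0.3],[0.04,0,0,0,0,0,0.3],[0,0,0,0,0,0,0.3],[0,0,0,0,0,0,0.3],[0,0,0,0,0,0,0.3]]])

```text
t: 18.0
ee_pos: [585.3, 26.1, 227.3]
orientation: [-0.039, -3.139, -0.002]
ft_force: [-2.3, -0.6, -2.2]
width: 55.9
grasp_force: 29.9
```

```bash
python3 st.py;python3 - <<'E'
from h import *
a=grab('scene');b=grab('side')
y=cv2.resize(a['pixels'][130:230,220:320],None,fx=4,fy=4,interpolation=cv2.INTER_CUBIC);z=cv2.resize(b['pixels'][130:230,220:320],None,fx=4,fy=4,interpolation=cv2.INTER_CUBIC)
cv2.imwrite('pics/m5.png',np.hstack([y,z])[:,:,::-1])
E
```

```text
t 18.0 [585.3  26.1 227.3] yaw 178.58 z [-0.0025  0.001  -1.    ] corr deg [-0.06 -0.14 -0.  ] [ 0.02  0.62  1.81  0.    0.72 -1.52] F [-2.3 -0.6 -2.2] M [-0.03  0.3  -0.12] 55.8966754431129 29.935491979122162
```

View pics/m5.png

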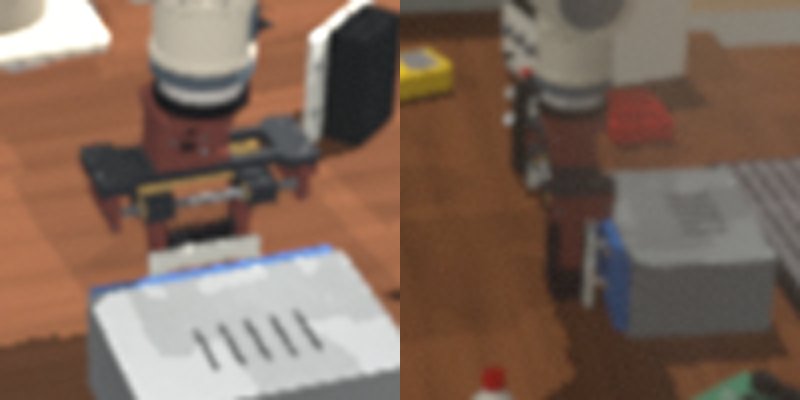

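The sink is parallel to the door and just touching the plate at 2.3 N. Its top edge is at (150,252)–(262,238) and the door strip at (92,288)–(335,248). I'll check the centring numerically while pressing on.

Request:
step_arm(targets=[[[0.03,0,0,0,0,0,0.3],[0.03,0,0,0,0,0,0.3],[0.02,0,0,0,0,0,0.3],[0,0,0,0,0,0,0.3],[0,0,0,0,0,0,0.3]]])

```text
t: 18.73
ee_pos: [588.8, 26.1, 227.2]
orientation: [-0.039, -3.137, -0.001]
ft_force: [-6.5, -0.9, 1.1]
width: 55.8
grasp_force: 29.9
```

```bash
python3 st.py;python3 - <<'E'
from h import *
a=load('scene');A=lambda u,v:(220+(u+.5)/4-.5,130+(v+.5)/4-.5)
p,q=[ray(a,*A(*s),91) for s in((150,252),(262,238))];print(p.round(),q.round(),(p+q)/2,np.degrees(np.arctan2(*(q-p)[:2])))
E
```

```text
t 18.725 [588.8  26.1 227.2] yaw 178.57 z [-0.0047  0.001  -1.    ] corr deg [-0.06 -0.27 -0.  ] [ 0.02  0.62  1.8   0.    0.73 -1.52] F [-6.5 -0.9  1.1] M [-0.23  0.95 -0.24] 55.770843078521374 29.926014840602875
[600. -18.  91.] [610.  73.  91.] [604.99905432  27.92859129  91.        ] 6.307445871770312
```

Request:
step_arm(targets=[[[0.03,0,0,0,0,0,0.3],[0.03,0,0,0,0,0,0.3],[0.03,0,0,0,0,0,0.3],[0.02,0,0,0,0,0,0.3],[0,0,0,0,0,0,0.3]]])

```text
t: 19.35
ee_pos: [593.1, 26.1, 227.0]
orientation: [-0.039, -3.133, -0.001]
ft_force: [-12.0, 0.1, 4.7]
width: 55.5
grasp_force: 30.0
```

Request:
step_arm(targets=[[[0,0,0,0,0,0,0.3],[0,0,0,0,0,0,0.3],[0,0,0,0,0,0,0.3],[0,0,0,0,0,0,0.3],[0,0,0,0,0,0,0.3]]])

```text
t: 19.98
ee_pos: [593.1, 26.1, 227.0]
orientation: [-0.039, -3.133, -0.001]
ft_force: [-13.0, -2.0, 4.7]
width: 56.4
grasp_force: 30.0
```

```bash
python3 st.py
```

```text
t 19.975 [593.1  26.1 227. ] yaw 178.57 z [-8.2e-03  9.0e-04 -1.0e+00] corr deg [-0.05 -0.47 -0.  ] [ 0.02  0.63  1.79  0.    0.74 -1.52] F [-13.   -2.    4.7] M [-0.24  1.6  -0.22] 56.38403039685098 29.9888876080513
```

Request:
step_arm(targets=[[[0,0,0,0,0,0,0.3],[0,0,0,0,0,0,0.3],[0,0,0,0,0,0,0.3],[0,0,0,0,0,0,0.3],[0,0,0,0,0,0,0.3]]])

```text
t: 20.6
ee_pos: [593.1, 26.1, 227.0]
orientation: [-0.039, -3.133, -0.001]
ft_force: [-12.6, -0.5, 5.0]
width: 55.9
grasp_force: 30.0
```

Request:
step_arm(targets=[[[0,0,0,0,0,0,0.3],[0,0,0,0,0,0,0.3],[0,0,0,0,0,0,0.3],[0,0,0,0,0,0,0.3],[0,0,0,0,0,0,0.3]]])

```text
t: 21.22
ee_pos: [593.1, 26.1, 227.0]
orientation: [-0.039, -3.133, -0.001]
ft_force: [-11.9, 0.4, 5.1]
width: 56.0
grasp_force: 30.0
```

```bash
python3 st.py;python3 - <<'E'
from h import *
a=grab('scene');b=grab('side')
y=cv2.resize(a['pixels'][170:220,230:310],None,fx=5,fy=5,interpolation=cv2.INTER_CUBIC);z=cv2.resize(b['pixels'][175:225,245:295],None,fx=8,fy=8,interpolation=cv2.INTER_CUBIC)
c=np.zeros((400,800,3),np.uint8);c[:250,:400]=y;c[:,400:]=z
cv2.imwrite('pics/m6.png',c[:,:,::-1])
for n,d in(('bot',(591+22-19.5+19.5,-19,3)),('top',(613,-19,91))): print(n,(proj(b,d)-[245,175])*8+[400,0])
E
```

```text
t 21.225 [593.1  26.1 227. ] yaw 178.57 z [-0.0082  0.001  -1.    ] corr deg [-0.06 -0.47 -0.  ] [ 0.02  0.63  1.79  0.    0.74 -1.52] F [-11.9   0.4   5.1] M [-0.2   1.66 -0.2 ] 56.00640112031406 29.98889923095703
bot [588.9900042  250.14488704]
top [596.90634669 105.02040089]
```

View pics/m6.png

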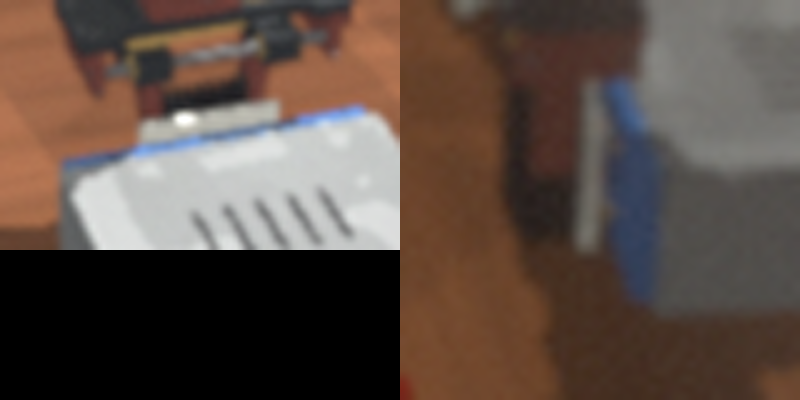

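The sink sits flat against the plate: its back edge in the side view runs (592,85)–(578,250), close to the predicted vertical. The upward force suggests vertical friction at the plate, so I'll ease that with a very small lift.

Request:
step_arm(targets=[[[0,0,0.01,0,0,0,0.3],[0,0,0,0,0,0,0.3],[0,0,0,0,0,0,0.3],[0,0,0,0,0,0,0.3],[0,0,0,0,0,0,0.3]]])

```text
t: 21.95
ee_pos: [592.9, 26.1, 227.1]
orientation: [-0.039, -3.132, -0.001]
ft_force: [-11.6, -0.3, 1.6]
width: 55.9
grasp_force: 30.0
```

Request:
step_arm(targets=[[[0,0,0,0,0,0,0.3],[0,0,0,0,0,0,0.3],[0,0,0,0,0,0,0.3],[0,0,0,0,0,0,0.3],[0,0,0,0,0,0,0.3]]])

```text
t: 22.58
ee_pos: [592.9, 26.1, 227.1]
orientation: [-0.039, -3.132, -0.001]
ft_force: [-11.2, -0.9, 1.4]
width: 55.9
grasp_force: 30.0
```

Request:
step_arm(targets=[[[0,0,0,0,0,0,0.3],[0,0,0,0,0,0,0.3],[0,0,0,0,0,0,0.3],[0,0,0,0,0,0,0.3],[0,0,0,0,0,0,0.3]]])

```text
t: 23.2
ee_pos: [592.9, 26.1, 227.1]
orientation: [-0.039, -3.132, -0.001]
ft_force: [-12.2, -0.5, 0.8]
width: 55.8
grasp_force: 30.0
```

Request:
step_arm(targets=[[[0,0,0,0,0,0,0.3],[0,0,0,0,0,0,0.3],[0,0,0,0,0,0,0.3],[0,0,0,0,0,0,0.3],[0,0,0,0,0,0,0.3]]])

```text
t: 23.82
ee_pos: [592.9, 26.1, 227.0]
orientation: [-0.039, -3.132, -0.001]
ft_force: [-11.6, -0.8, 1.1]
width: 56.1
grasp_force: 30.0
```

Request:
step_arm(targets=[[[0,0,0,0,0,0,0.3],[0,0,0,0,0,0,0.3],[0,0,0,0,0,0,0.3],[0,0,0,0,0,0,0.3],[0,0,0,0,0,0,0.3]]])

```text
t: 24.45
ee_pos: [592.9, 26.1, 227.0]
orientation: [-0.039, -3.132, -0.001]
ft_force: [-12.0, -1.3, 0.7]
width: 56.3
grasp_force: 30.0
```

```bash
python3 st.py; python3 -c "
from h import *
print(ctrl.close_job())"
```

```text
t 24.45 [592.9  26.1 227. ] yaw 178.57 z [-0.009  0.001 -1.   ] corr deg [-0.05 -0.52 -0.  ] [ 0.02  0.63  1.79  0.    0.74 -1.52] F [-12.   -1.3   0.7] M [-0.19  1.65 -0.14] 56.26765708519383 29.987691342830658
the job is handed in; nothing more can be done
None
```

The door looks fully shut in the camera views, and the arm is still gripping the heat sink and pressing it flat on the copper plate at about 12 N; the job is handed in, but no verdict came back.

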